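Key the ampoule carousel onto its locating pin

TASK

The white ampoule carousel has been set on its stand but is not locked in. Push it round with a fingertip until the notch in its rim lies over the red locating pin, then press it down until it is fully home on the pin, gently, and take the hand away. Do not grip the carousel or lift it, and leave the pin, the vial, the pot and the carton standing where they are.

Things in the scene. Friction and masses are not known exactly. Their poses are not given: they have to be found in the camera images.
- stand: Grey fixed stand, facing any way. Origin on the worktop, on the carousel's vertical axis, z up. Foot 144 mm across, column 36 mm thick, 38 mm high. A flat arm along its +x, 38 mm wide and 8 mm high, ends 130 mm from the axis; in a shallow walled pocket on it (walls to 16 mm high) stands the red locating pin.
- pin_top (a point): Point on the flat top of the red pin, 88 mm from the axis along the stand's +x, 49 mm above the worktop. The pin is an upright red block 12 mm wide, reaching from 78 to 122 mm from the axis, on a steel foot; it stands in the arm's pocket (1 mm play), 0.25 kg. About 27 mm of it shows beyond the carousel's rim from above. It stays in its place.
- tray: White round carousel, 190 mm across. Origin on its axis at its underside (50 mm up at the start), x to the notch, z up. Floor 5 mm thick; rim 13 mm high, 75 to 95 mm from the axis. Four radial dividers, 5 mm thick, tops 29 mm above the underside, reach from hub to rim at 45, 135, 225, 315 degrees from the notch. The four quarter compartments are empty, open above: a fingertip fits in.
- spindle (a joint): How far the carousel is down on its stiff sliding spindle: 0 at the start (rim 1 mm clear of the pin), 0.010 fully home at a hard stop; negative if lifted. A push of about 3 to 6 N down at the hub slides it; it stays where left. It goes home only with the notch over the pin, else the rim lands on the pin.
- tray_hub (a point): Centre of the flat top of the grey hub (36 mm across) on the carousel's axis: 31 mm above the carousel's underside, 26 mm above its floor; 81 mm above the worktop at the start, 71 mm when home. Axes as the carousel's. The carousel turns either way without stops against light friction (0.06 N m), and stays where left; a sideways push on a divider turns it.
- tray_notch (a point): Middle of the notch in the carousel's rim, 88 mm from the axis, at the rim's top (13 mm above the underside). Parallel-sided, 20 mm wide, open outwards, 75 to 95 mm from the axis; its sides are black, and a black stripe on the floor runs from the hub to it. It passes the 12 mm pin with 4 mm to spare each side.
- vial: Bystander: loose amber vial with white cap, 28 mm across, 55 mm tall, origin at the centre of its underside.
- pot: Bystander: loose white pot with blue cap, 42 mm across, 50 mm tall, origin at the centre of its underside.
- carton: Bystander: loose brown carton 60 x 36 x 26 mm high, origin at the centre of its underside.
There are look-alikes about, which are no part of the job. There is more than one size of the part that bears pin_top; the job needs the smallest.

How it is judged:
By the outcome, as a careful person would: the job done as asked, in the order asked, and still so for the second after the job is handed in, with the robot touching nothing.
It also fails if it takes over 45 s, if anything falls off the work surface, if the arm or the gripper's body presses on something with over 40 N, if the wrist force passes 120 N, or if a joint passes its speed limit or range.

ROBOT

A 6-joint arm with a two-finger parallel gripper is mounted at the origin on the work surface. World frame = base frame: x ahead of the robot, y to its left, z up, the work surface at z = 0. Lengths are in m, angles in rad, forces in N, time in s.
With the tool pointing down it reaches from about 0.3 to 0.875 m from the base axis. Payload 6.4 kg.
Tool frame: the origin (TCP) lies between the finger pads; the fingertips stand ctrl.tip_extent ahead of it and the grasp point (between the pads) is the TCP (ctrl.tip_extent is the distance from the TCP to the fingertips, in m); z points along the fingers, y is the line along which they close (so a half turn about z gives the same grasp; the last joint's range is limited). The gripper opens to 85 mm and grips with 20 to 120 N. Pads are 22 mm wide; open, the fingers measure 114 mm over their backs; the gripper's body (76 mm by 85 mm) begins 54 mm behind the grasp point. The pads swing forward as they close: fully open they stand 13 mm farther back than shut.
Start: joints at [0.939, 0.181, 1.607, -0, 1.354, -0.206], TCP at [0.237, 0.524, 0.25] pointing down, gripper open.
Joint ranges: [-2.99, 2.99], [-0.89, 2.07], [0.3, 2.58], [-1.14, 4.28], [0, 2.63], [-3.12, 3.12]. Speed limits (rad/s): [2.57, 2.57, 3.01, 3.14, 3.14, 3.14].

INTERFACE

Orientations are given as a unit quaternion [w, x, y, z].
In Python, from bench import ctrl gives the robot as it stands.
- The arm moves only by the tool send_rows, never from a script. Its arguments are lists of equal length, an entry for each row: "dr": the turn, a rotation vector about the tool's x, y, z in units of 6 degrees (1.0 is 6 degrees), a list of three; "xyz": the shift along the tool's x, y, z in cm, a list of three; "jaw": the opening in per cent of the stroke, from 0 (shut) to 100 (fully open). In form: {"dr": [[wx, wy, wz], ...], "xyz": [[dx, dy, dz], ...], "jaw": [jaw, ...]}. A call has exactly 8 rows; each row is the pose to reach, as a shift and turn from the pose commanded when the call began, along the tool's axes at that moment; what a row does not reach only later rows make up. A row lasts 1/8 s, in which the tool goes at most 62.5 mm and 10.7 degrees, less where a joint would pass 70% of its speed; a pose out of reach is approached as far as the arm can. A call with a gripper value outside its range is refused whole. The fingers move at their own pace and stop on an object; the grip force is fixed at half the most. Time passes only in rows, so rows that repeat a pose let the fingers close, or fill a call up. It gives the time, the measured TCP pose, the force, the opening and the grip force at its end, in the units of the state.
- ctrl.get_obs(): the state, without advancing time (a new reading comes with each control period).
- ctrl.camera(name): name is "scene" or "top" or "wrist"; returns the picture (420x560x3 uint8, red, green, blue); there is no depth.
- ctrl.calibration(name): a dict with "camera_matrix" (3x3 intrinsics, pixels), "world_from_camera" (4x4, takes a point from camera to world coordinates). Camera axes: x right, y up, looking along -z (the intrinsics and any distortion apply to the point x, -y, -z); pixel columns grow to the right and rows downward; lengths in m; the calibration is good to about 2 mm. A picture is of the moment at which its call begins: read the wrist's pose just before it. calibration takes no time and is no camera call; for the wrist camera it gives the pose at the moment of the call.
- ctrl.hand_in(): hands the job in; it is judged then, once.
The state is a dict: "time_s": time; "q": joint angles; "dq": joint speeds; "joint_efforts": joint torques, N m; "eef_pos": TCP position; "eef_rot": TCP orientation; "wrist_force": force on the tool from outside, world axes, zero at the start; "torque": the same for the moment, N m; "opening": opening from 0.0 (shut) to 1.0 (fully open); "grasp_force": force on a finger pad.
Only numpy, scipy, OpenCV 4.12 (cv2) and the standard library are available. Lean on these libraries where they do the work, as an engineer would, in place of code of your own. Each camera call takes 0.05 s, during which the arm holds its last target. There are 200 camera calls.

## Working session

There is one attempt and no reset: what is moved stays moved. The work goes in short steps, Python scripts to look and compute and a tool call to move; the robot and the scene stay as the last step left them, time stands still between calls to the robot, and variables do not carry over. Pictures are saved under pics/ and viewed, at most 10 in all, crops included, and the job is handed in when it is done.

Besides the shell and the picture viewer there is one more tool, called after "Emit:" as name(argument=value, ...) on one line, values as JSON. send_rows: Moves the arm, as the interface text tells. Its arguments: {"type":"object","properties":{"dr":{"type":"array","items":{"type":"array","items":{"type":"number"}}},"xyz":{"type":"array","items":{"type":"array","items":{"type":"number"}}},"jaw":{"type":"array","items":{"type":"number"}}},"required":["dr","xyz","jaw"]}

```bash
mkdir -p pics
python3 - <<'E'
from bench import ctrl
import cv2,numpy as np
o=ctrl.get_obs();print({k:np.round(v,3) for k,v in o.items()},ctrl.tip_extent)
for n in("top","scene"):
    c=ctrl.calibration(n);print(n,c["camera_matrix"],np.round(c["world_from_camera"],4).tolist(),c.keys())
    im=ctrl.camera(n)[:,:,::-1];cv2.imwrite(f"pics/{n}0.png",im)
E
```

```text
{'time_s': np.float64(0.0), 'q': array([ 0.939,  0.182,  1.608,  0.   ,  1.354, -0.206]), 'dq': array([ 0.   , -0.001,  0.001, -0.002, -0.001, -0.   ]), 'joint_efforts': array([-0.0000e+00, -4.4487e+01, -3.5133e+01, -0.0000e+00,  9.0000e-03,
       -0.0000e+00]), 'eef_pos': array([0.237, 0.523, 0.249]), 'eef_rot': array([-0.   ,  0.211,  0.977, -0.001]), 'wrist_force': array([-0.037, -0.625,  0.157]), 'torque': array([ 0.032, -0.028,  0.058]), 'grasp_force': np.float64(0.0), 'opening': np.float64(1.002)} 0.019
top [[381.89284861   0.         281.07417632]
 [  0.         381.89284861 205.47148545]
 [  0.           0.           1.        ]] [[-0.0011, 0.986, -0.167, 0.4635], [-1.0, -0.0023, -0.0068, 0.0378], [-0.0071, 0.167, 0.9859, 0.7869], [0.0, 0.0, 0.0, 1.0]] dict_keys(['camera_matrix', 'world_from_camera'])
scene [[424.64660067   0.         275.20196279]
 [  0.         424.64660067 210.11670949]
 [  0.           0.           1.        ]] [[-0.2977, -0.6699, 0.6802, 1.1988], [0.9547, -0.2106, 0.2105, 0.2498], [0.0022, 0.712, 0.7022, 0.7288], [0.0, 0.0, 0.0, 1.0]] dict_keys(['camera_matrix', 'world_from_camera'])
```

View pics/top0.png

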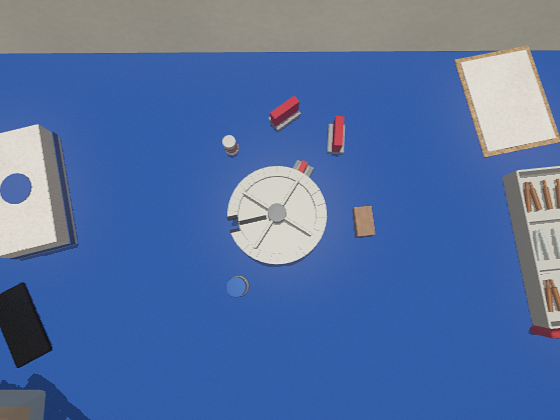

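View pics/scene0.png

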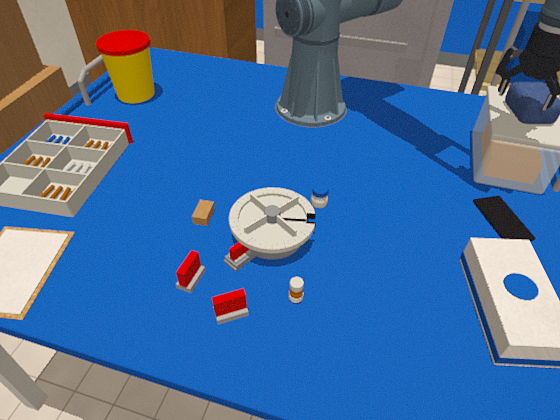

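The top view shows the carousel hub at (277,213), the notch at (233,222), and the stand's pin just beyond the rim at (303,167). Red blocks that could be mistaken for the pin are at (285,112) and (338,135). They stand loose on the table and are larger, so I choose the one at (303,167) in the stand's arm, and I'll check it in a close crop.

```bash
cat > h.py <<'E'
from bench import ctrl
import cv2,numpy as np
def ray(n,u,v,z,c=None):
    c=c or ctrl.calibration(n);K=c["camera_matrix"];T=c["world_from_camera"]
    d=T[:3,:3]@np.array([(u-K[0,2])/K[0,0],-(v-K[1,2])/K[1,1],-1]);p=T[:3,3]
    return p+d*(z-p[2])/d[2]
def proj(n,P,c=None):
    c=c or ctrl.calibration(n);K=c["camera_matrix"];T=np.linalg.inv(c["world_from_camera"])
    q=T[:3,:3]@np.asarray(P)+T[:3,3];return K[0,0]*q[0]/-q[2]+K[0,2],K[1,1]*q[1]/q[2]+K[1,2]
E
python3 - <<'E'
from h import *
im=cv2.imread("pics/top0.png")
cv2.imwrite("pics/crop0.png",cv2.resize(im[145:275,215:345],None,fx=4.6,fy=4.6,interpolation=cv2.INTER_CUBIC))
# hub guess; pins
print("hub",ray("top",277,213,.081),"pin",ray("top",303,167,.049),"notch",ray("top",233,222,.063))
for n,u,v,z in(("vial",230,141,.055),("pot",237,286,.05),("carton",364,219,.026)):print(n,ray("top",u,v,z))
for uv in((272,217),):print("hub scene",ray("scene",*uv,.081))
E
```

```text
hub [0.56885097 0.05027575 0.081     ] pin [ 0.66619337 -0.00091748  0.049     ] notch [0.55433561 0.13465169 0.063     ]
vial [0.71872964 0.1449985  0.055     ]
pot [0.43407353 0.12638698 0.05      ]
carton [ 0.5645171  -0.12328128  0.026     ]
hub scene [0.59331527 0.05533346 0.081     ]
```

View pics/crop0.png

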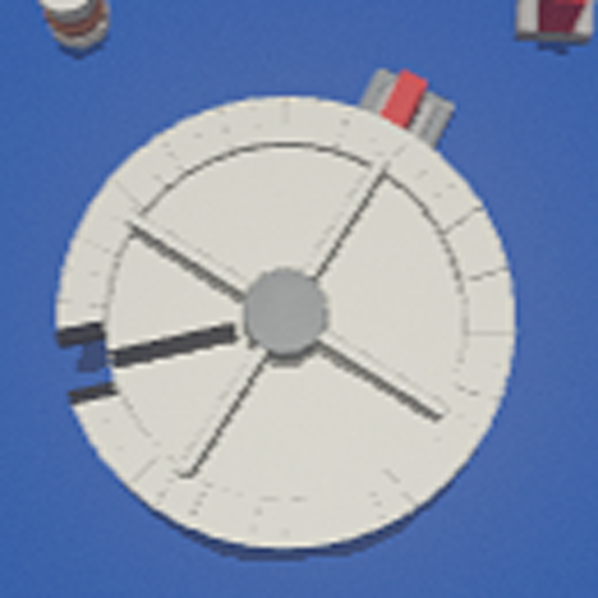

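The crop shows the hub at crop (286,311), the pin's outer end at (413,75) on the grey stand arm, and the notch centre at (64,366). The stripe runs from (235,332) to (112,358). The pin I chose is the small one seated in the stand.

Run:
```python
from h import *
f=lambda x,y,z:ray("top",215+(x+.5)/4.6-.5,145+(y+.5)/4.6-.5,z)
hub=f(286,311,.081);pin=f(413,76,.049);print("hub",hub,"pin",pin)
an=lambda p,q=hub:np.degrees(np.arctan2(p[1]-q[1],p[0]-q[0]))
print("pin",an(pin),np.linalg.norm((pin-hub)[:2]))
for n,x,y,z in(("notch",64,366,.063),("s1",112,358,.055),("s0",235,332,.055),("d135/225..",382,170,.079),("d",135,225,.079),("d",188,472,.079),("d",440,415,.079)):
    p=f(x,y,z);print(n,an(p),np.linalg.norm((p-hub)[:2]))
print("scene proj hub",proj("scene",hub), "vialcap",proj("scene",[.7187,.145,.055]))
# rim ellipse: left/right extents
print(f(57,320,.063),f(516,325,.063),f(286,95,.063),f(286,547,.063))
im=cv2.imread("pics/scene0.png")
cv2.imwrite("pics/crop1.png",cv2.resize(im[170:280,200:340],None,fx=5,fy=5,interpolation=cv2.INTER_CUBIC))
```

```text
hub [0.57033082 0.05068323 0.081     ] pin [ 0.67828749 -0.00382575  0.049     ]
pin -26.789912465882324 0.12093747469753582
notch 102.30066135042419 0.0946130889347207
s1 102.17497545694472 0.07520114829494487
s0 102.7288333119815 0.02247514311239637
d135/225.. -33.80159889575453 0.07112542604639562
d 59.78830198186534 0.07193597077264725
d 148.81103629569947 0.07595945561038661
d -124.22153774760406 0.07511210894219661
scene proj hub (np.float64(273.16170602360387), np.float64(209.35235646202506)) vialcap (np.float64(296.58228189363876), np.float64(280.44797269412976))
[0.56946679 0.14646765 0.063     ] [ 0.56696091 -0.04464056  0.063     ] [0.66601747 0.05108682 0.063     ] [0.47579878 0.05093559 0.063     ]
```

View pics/crop1.png

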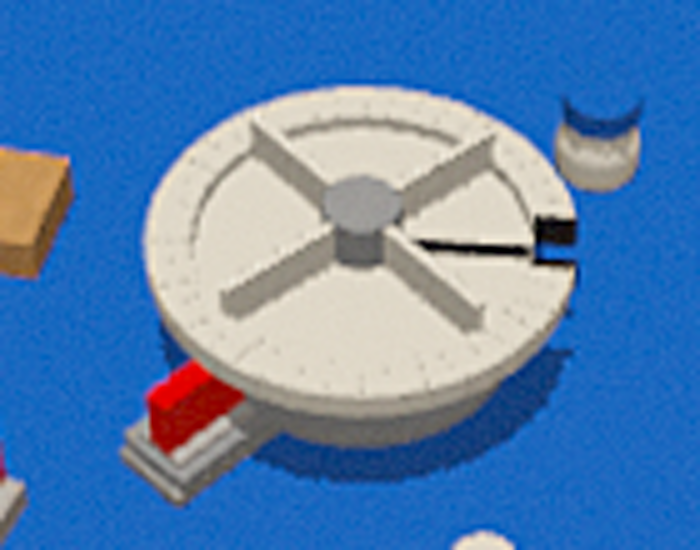

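The scene crop shows the hub at crop (362,203), which agrees with the top view to about 1 px. It also confirms that the red pin sits in the stand arm's pocket, with nothing in the way. The notch is at 102.5° and the pin at -26.8°, so the carousel needs about 129° clockwise. I'll shut the fingers, go above the near compartment and line the tool up with the world axes.

Emit:
send_rows(dr=[[0,0,-0.5],[0,0,-1],[0,0,-1.6],[0,0,-2.2],[0,0,-2.8],[0,0,-3.4],[0,0,-4.07],[0,0,-4.07]], xyz=[[-5,-3.5,0.5],[-11,-7.7,1],[-17,-12,2],[-23,-16,2.5],[-29,-20.3,3],[-35,-24.5,4],[-41,-28.7,4.5],[-46,-32.2,5]], jaw=[0,0,0,0,0,0,0,0])

```text
time_s: 1.1
eef_pos: [0.491, 0.0944, 0.2055]
eef_rot: [-0.0, -0.0, 1.0, 0.0]
wrist_force: [0.5, -0.1, 0.1]
opening: 0.0
grasp_force: 0.0
```

Emit:
send_rows(dr=[[0,0,0],[0,0,0],[0,0,0],[0,0,0],[0,0,0],[0,0,0],[0,0,0],[0,0,0]], xyz=[[0,0,0],[0,0,0],[0,0,0],[0,0,0],[0,0,0],[0,0,0],[0,0,0],[0,0,0]], jaw=[0,0,0,0,0,0,0,0])

```text
time_s: 2.1
eef_pos: [0.4904, 0.0962, 0.2058]
eef_rot: [0.0, -0.0, 1.0, -0.0]
wrist_force: [-0.3, -0.0, 0.2]
opening: 0.002
grasp_force: 0.0
```

Run:
```python
from h import *
from scipy.spatial.transform import Rotation as R
o=ctrl.get_obs();print(o["eef_pos"],R.from_quat(o["eef_rot"],scalar_first=True).as_matrix().round(3),o["opening"],ctrl.tip_extent,o["wrist_force"])
c=ctrl.calibration("wrist");print(c["world_from_camera"].round(3))
im=ctrl.camera("wrist")[:,:,::-1];cv2.imwrite("pics/w0.png",im)
print(proj("wrist",[.570,.0507,.081],c))
```

```text
[0.49042947 0.09623008 0.20580075] [[-1. -0.  0.]
 [-0.  1. -0.]
 [-0. -0. -1.]] 0.0015270047334725173 0.019 [-0.31686927 -0.02827127  0.23870035]
[[ 0.    -0.949 -0.316  0.41 ]
 [ 1.     0.     0.     0.095]
 [-0.    -0.316  0.949  0.33 ]
 [ 0.     0.     0.     1.   ]]
(np.float64(234.73829744157436), np.float64(286.26972366926134))
```

View pics/w0.png

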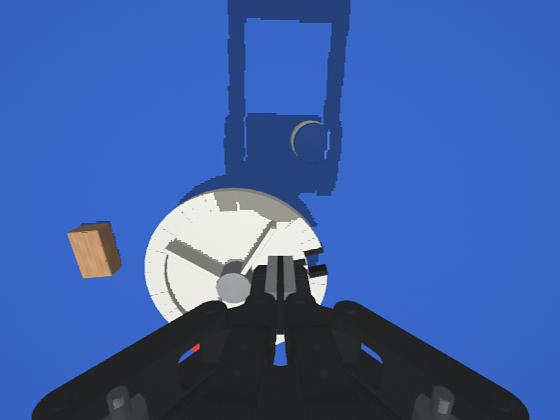

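The wrist view shows the hub at (234,287), with 1 px difference from prediction, and the fingers shut. Next I move over the compartment and lower the tip in.

Emit:
send_rows(dr=[[0,0,0],[0,0,0],[0,0,0],[0,0,0],[0,0,0],[0,0,0],[0,0,0],[0,0,0]], xyz=[[-1.6,-2.8,0],[-3.3,-5.6,0],[-3.3,-5.6,2],[-3.3,-5.6,4.5],[-3.3,-5.6,7],[-3.3,-5.6,9],[-3.3,-5.6,11],[-3.3,-5.6,12]], jaw=[0,0,0,0,0,0,0,0])

```text
time_s: 3.15
eef_pos: [0.5228, 0.0403, 0.0847]
eef_rot: [-0.001, -0.0, 1.0, 0.0]
wrist_force: [-0.5, -0.1, -0.3]
opening: 0.003
grasp_force: 0.0
```

Run:
```python
from h import *
o=ctrl.get_obs();p=o["eef_pos"];print(p,o["wrist_force"])
H=np.array([.570,.0507])
for a in list(range(180,40,-10))+[45,40,35]:
    q=H+.048*np.array([np.cos(np.radians(a)),np.sin(np.radians(a))])
    print(a,"tool cm",round(-(q[0]-p[0])*100,1),round((q[1]-p[1])*100,1))
```

```text
[0.52279883 0.04026245 0.08465314] [-0.52268209 -0.06959342 -0.29127363]
180 tool cm 0.1 1.0
170 tool cm 0.0 1.9
160 tool cm -0.2 2.7
150 tool cm -0.6 3.4
140 tool cm -1.0 4.1
130 tool cm -1.6 4.7
120 tool cm -2.3 5.2
110 tool cm -3.1 5.6
100 tool cm -3.9 5.8
90 tool cm -4.7 5.8
80 tool cm -5.6 5.8
70 tool cm -6.4 5.6
60 tool cm -7.1 5.2
50 tool cm -7.8 4.7
45 tool cm -8.1 4.4
40 tool cm -8.4 4.1
35 tool cm -8.7 3.8
```

Emit:
send_rows(dr=[[0,0,0],[0,0,0],[0,0,0],[0,0,0],[0,0,0],[0,0,0],[0,0,0],[0,0,0]], xyz=[[0.1,1.0,0],[0,1.9,0],[-0.2,2.7,0],[-0.6,3.4,0],[-1.0,4.1,0],[-1.6,4.7,0],[-2.3,5.2,0],[-3.1,5.6,0]], jaw=[0,0,0,0,0,0,0,0])

```text
time_s: 4.15
eef_pos: [0.5547, 0.0967, 0.0856]
eef_rot: [-0.0, -0.0, 1.0, 0.0]
wrist_force: [-0.8, -1.0, -0.9]
opening: 0.003
grasp_force: 0.7
```

Emit:
send_rows(dr=[[0,0,0],[0,0,0],[0,0,0],[0,0,0],[0,0,0],[0,0,0],[0,0,0],[0,0,0]], xyz=[[-0.8,0.2,0],[-1.6,0.2,0],[-2.5,0.2,0],[-3.3,0,0],[-4.0,-0.4,0],[-4.0,-0.4,0],[-4.0,-0.4,0],[-4.0,-0.4,0]], jaw=[0,0,0,0,0,0,0,0])

```text
time_s: 5.15
eef_pos: [0.5944, 0.0923, 0.0859]
eef_rot: [0.0, -0.0, 1.0, -0.0]
wrist_force: [1.0, -0.3, 0.6]
opening: -0.0
grasp_force: 0.0
```

Run:
```python
from h import *
o=ctrl.get_obs();p=o["eef_pos"];print(p,o["wrist_force"],o["torque"],np.degrees(np.arctan2(p[1]-.0507,p[0]-.57)))
a=ctrl.camera("top")[145:275,215:345,::-1];b=ctrl.camera("scene")[170:280,200:340,::-1]
a=cv2.resize(a,(400,400),interpolation=cv2.INTER_CUBIC);b=cv2.resize(b,(400,400),interpolation=cv2.INTER_CUBIC)
cv2.imwrite("pics/m1.png",np.hstack([a,b]))
```

```text
[0.59444753 0.09232824 0.08594549] [ 0.99607898 -0.34137132  0.64664673] [ 0.01936549 -0.01498095  0.0540001 ] 59.575035142100575
```

View pics/m1.png

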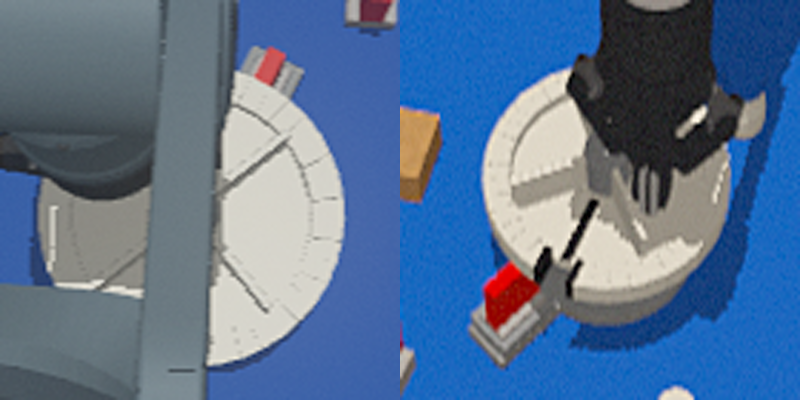

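The left panel shows divider ends at (290,137) and (268,310). The right panel shows the notch at (557,272), close to the pin but still short of it. I'll compute the angles.

Run:
```python
from h import *
H=np.array([.570,.0507])
an=lambda p:(np.degrees(np.arctan2(p[1]-H[1],p[0]-H[0])).round(1),np.linalg.norm(p[:2]-H).round(4))
for x,y in((290,137),(268,310)):print(an(ray("top",215+x/3.077,145+y/3.077,.079)))
print(an(ray("scene",200+157*.35,170+272*.275,.063)))
p=ctrl.get_obs()["eef_pos"]
for a in range(56,30,-2):
    q=H+.048*np.array([np.cos(np.radians(a)),np.sin(np.radians(a))]);print(a,round(-(q[0]-p[0])*100,2),round((q[1]-p[1])*100,2))
```

```text
(np.float64(-54.4), np.float64(0.0755))
(np.float64(-143.0), np.float64(0.0777))
(np.float64(-6.1), np.float64(0.0941))
56 -0.25 -0.19
54 -0.38 -0.28
52 -0.52 -0.38
50 -0.65 -0.49
48 -0.77 -0.6
46 -0.9 -0.71
44 -1.01 -0.83
42 -1.13 -0.95
40 -1.24 -1.08
38 -1.34 -1.21
36 -1.44 -1.34
34 -1.54 -1.48
32 -1.63 -1.62
```

Emit:
send_rows(dr=[[0,0,0],[0,0,0],[0,0,0],[0,0,0],[0,0,0],[0,0,0],[0,0,0],[0,0,0]], xyz=[[-0.25,-0.2,0],[-0.5,-0.38,0],[-0.77,-0.6,0],[-0.95,-0.77,0],[-1.1,-0.92,0],[-1.1,-0.92,0],[-1.1,-0.92,0],[-1.1,-0.92,0]], jaw=[0,0,0,0,0,0,0,0])

```text
time_s: 6.25
eef_pos: [0.6057, 0.083, 0.086]
eef_rot: [0.0, -0.0, 1.0, -0.0]
wrist_force: [0.1, 0.3, -0.6]
opening: -0.001
grasp_force: 0.1
```

Run:
```python
from h import *
o=ctrl.get_obs();p=o["eef_pos"];print(p,o["wrist_force"],np.degrees(np.arctan2(p[1]-.0507,p[0]-.57)))
a=ctrl.camera("top")[145:275,215:345,::-1];b=ctrl.camera("scene")[200:275,215:290,::-1]
a=cv2.resize(a,(400,400),interpolation=cv2.INTER_CUBIC);b=cv2.resize(b,(400,400),interpolation=cv2.INTER_CUBIC)
cv2.imwrite("pics/m2.png",np.hstack([a,b]))
```

```text
[0.60565752 0.0830395  0.08595137] [ 0.06962767  0.31475522 -0.62107927] 42.206378280113235
```

View pics/m2.png

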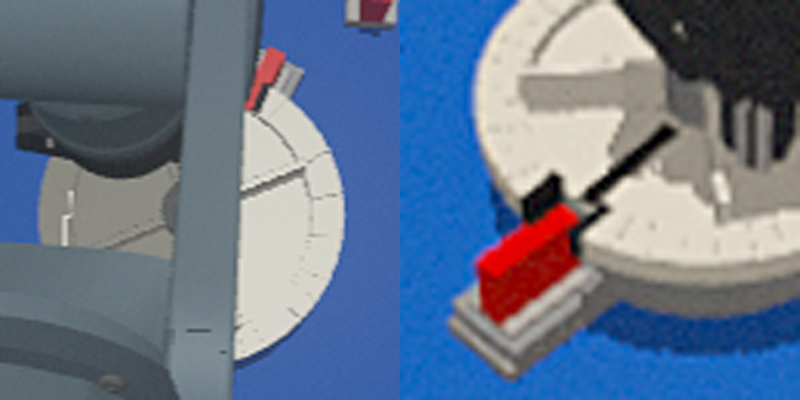

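The pin now sits in the notch. In the scene panel the notch sides are at (542,195) and (600,212), with the pin end at (575,212). In the top panel the divider end is at (304,168).

Run:
```python
from h import *
H=np.array([.570,.0507])
an=lambda p:(np.degrees(np.arctan2(p[1]-H[1],p[0]-H[0])).round(1),np.linalg.norm(p[:2]-H).round(4),p.round(4))
S=lambda x,y,z:ray("scene",215+(x-400)*.1875,200+y*.1875,z)
print("div",an(ray("top",215+304/3.077,145+168/3.077,.079)))
a,b=S(675,128,.055),S(590,195,.055);print("stripe",an(a),an(b),np.degrees(np.arctan2(*(b-a)[1::-1])))
# pin outer end top: corners (480,265),(503,285); inner visible
c=S(490,275,.049);print("pin outer",an(c))
d=S(560,180,.063),S(605,207,.063);print("notch sides outer/inner corners",[an(x) for x in d])
```

```text
div (np.float64(-70.6), np.float64(0.0739), array([ 0.5945, -0.019 ,  0.079 ]))
stripe (np.float64(-19.2), np.float64(0.0244), array([0.593 , 0.0427, 0.055 ])) (np.float64(-23.0), np.float64(0.074), array([0.6381, 0.0218, 0.055 ])) -24.79597505959907
pin outer (np.float64(-25.3), np.float64(0.1262), array([ 0.6841, -0.0032,  0.049 ]))
notch sides outer/inner corners [(np.float64(-29.6), np.float64(0.0815), array([0.6409, 0.0105, 0.063 ])), (np.float64(-13.1), np.float64(0.0811), array([0.649 , 0.0323, 0.063 ]))]
```

About 1.3° short. I'll nudge it 1.1 mm further, back off a little and lift out.

Emit:
send_rows(dr=[[0,0,0],[0,0,0],[0,0,0],[0,0,0],[0,0,0],[0,0,0],[0,0,0],[0,0,0]], xyz=[[-0.04,-0.05,0],[-0.08,-0.09,0],[-0.08,-0.09,0],[-0.08,-0.09,0],[0.3,0.35,0],[0.3,0.35,-3],[0.3,0.35,-7],[0.3,0.35,-12]], jaw=[0,0,0,0,0,0,0,0])

```text
time_s: 7.35
eef_pos: [0.6015, 0.0867, 0.206]
eef_rot: [-0.001, -0.0, 1.0, -0.0]
wrist_force: [1.0, -0.5, 0.3]
opening: 0.001
grasp_force: 0.0
```

Emit:
send_rows(dr=[[0,0,0],[0,0,0],[0,0,0],[0,0,0],[0,0,0],[0,0,0],[0,0,0],[0,0,0]], xyz=[[4,3,0],[8,7,0],[12,11,0],[16,15,0],[16,19,0],[16,19,0],[16,19,0],[16,19,0]], jaw=[0,0,0,0,0,0,0,0])

```text
time_s: 8.35
eef_pos: [0.4426, 0.2756, 0.2057]
eef_rot: [-0.0, 0.0, 1.0, -0.0]
wrist_force: [1.0, -0.4, -0.6]
opening: -0.003
grasp_force: 0.0
```

Run:
```python
from h import *
o=ctrl.get_obs();p=o["eef_pos"];print(p,o["wrist_force"])
a=ctrl.camera("top")[150:280,215:345,::-1];b=ctrl.camera("scene")[190:275,215:300,::-1]
a=cv2.resize(a,(400,400),interpolation=cv2.INTER_CUBIC);b=cv2.resize(b,(400,400),interpolation=cv2.INTER_CUBIC)
cv2.imwrite("pics/m3.png",np.hstack([a,b]))
```

```text
[0.44263817 0.27556935 0.20565548] [ 0.9756994  -0.35267477 -0.62666672]
```

View pics/m3.png

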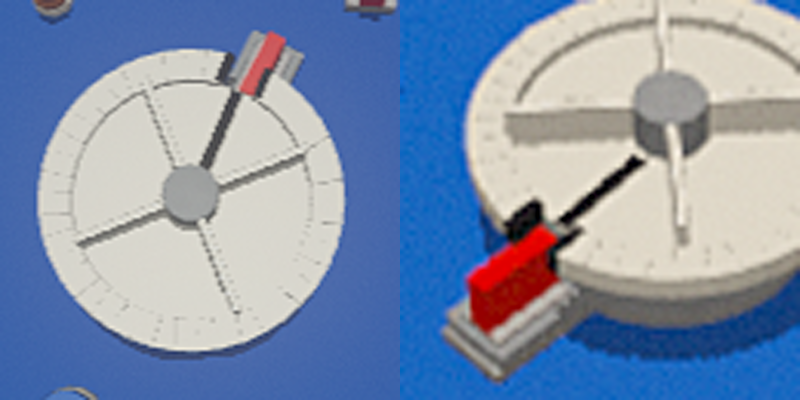

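Top panel: pin outer end at (273,37) and inner end at about (249,94), stripe from (206,165) to (240,95), divider ends at (304,157), (80,243), (148,88) and (237,313).

Run:
```python
from h import *
T=lambda x,y,z:ray("top",215+x/3.077-.34,150+y/3.077-.34,z)
H=T(191,193,.081);print(H)
an=lambda p:(np.degrees(np.arctan2(p[1]-H[1],p[0]-H[0])).round(1),np.linalg.norm((p-H)[:2]).round(4))
print("pin",an(T(273,37,.049)),an(T(249,94,.049)))
for d,x,y in((45,304,157),(-135,80,243),(-45,0,0)):pass
e=[T(*q,.079) for q in((304,157),(80,243),(148,88),(237,313))]
dd=lambda a,b:np.degrees(np.arctan2(*(a-b)[1::-1]))
print("notch from dividers",dd(e[0],e[1])+45,dd(e[2],e[3])-45, [an(x) for x in e])
s=T(206,165,.055),T(240,95,.055);print("stripe",dd(s[1],s[0]),[an(x) for x in s])
```

```text
[0.57001715 0.05077489 0.081     ]
pin (np.float64(-26.1), np.float64(0.1193)) (np.float64(-27.9), np.float64(0.0783))
notch from dividers -23.90494398733388 -23.59808465355163 [(np.float64(-72.0), np.float64(0.0727)), (np.float64(114.2), np.float64(0.0737)), (np.float64(22.0), np.float64(0.0712)), (np.float64(-159.2), np.float64(0.0775))]
stripe -25.654336352941197 [(np.float64(-22.4), np.float64(0.0236)), (np.float64(-24.6), np.float64(0.0739))]
```

The notch is about 2.2° short of the pin, which agrees with the wider gap on its counter-clockwise side. I'll go back in and push about 1.9 mm beyond the last contact.

Emit:
send_rows(dr=[[0,0,0],[0,0,0],[0,0,0],[0,0,0],[0,0,0],[0,0,0],[0,0,0],[0,0,0]], xyz=[[-4,-5,0],[-8,-10,0],[-12,-15,0],[-16,-19,0],[-16,-19,0],[-16,-19,4],[-16,-19,8],[-16,-19,12]], jaw=[0,0,0,0,0,0,0,0])

```text
time_s: 9.45
eef_pos: [0.6018, 0.0868, 0.0847]
eef_rot: [-0.0, 0.0, 1.0, 0.0]
wrist_force: [-0.2, -0.7, 0.7]
opening: -0.001
grasp_force: 0.0
```

Emit:
send_rows(dr=[[0,0,0],[0,0,0],[0,0,0],[0,0,0],[0,0,0],[0,0,0],[0,0,0],[0,0,0]], xyz=[[0,0,0],[-0.25,-0.3,0],[-0.38,-0.44,0],[-0.44,-0.51,0],[-0.5,-0.58,0],[-0.5,-0.58,0],[-0.5,-0.58,0],[-0.5,-0.58,0]], jaw=[0,0,0,0,0,0,0,0])

```text
time_s: 10.45
eef_pos: [0.6073, 0.0808, 0.0856]
eef_rot: [-0.0, -0.0, 1.0, 0.0]
wrist_force: [0.1, 1.4, 0.8]
opening: -0.0
grasp_force: 0.6
```

Emit:
send_rows(dr=[[0,0,0],[0,0,0],[0,0,0],[0,0,0],[0,0,0],[0,0,0],[0,0,0],[0,0,0]], xyz=[[0.5,0.58,0],[0.5,0.58,-4],[0.5,0.58,-8],[0.5,0.58,-12],[5,5,-12],[10,10,-12],[15,15,-12],[15,19,-12]], jaw=[0,0,0,0,0,0,0,0])

```text
time_s: 11.45
eef_pos: [0.4542, 0.2716, 0.2054]
eef_rot: [-0.001, -0.0, 1.0, -0.0]
wrist_force: [1.7, 0.3, -0.6]
opening: -0.0
grasp_force: 0.0
```

Run:
```python
from h import *
o=ctrl.get_obs();p=o["eef_pos"];print(p,o["wrist_force"])
a=ctrl.camera("top")[150:250,225:325,::-1]
cv2.imwrite("pics/m4.png",cv2.resize(a,(600,600),interpolation=cv2.INTER_CUBIC))
```

```text
[0.45421107 0.27160428 0.20539889] [ 1.67967031  0.32556042 -0.55246356]
```

View pics/m4.png

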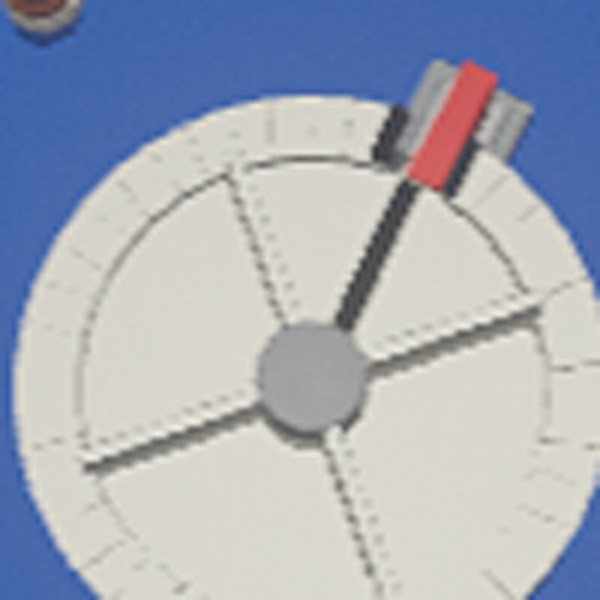

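Pin axis runs from (480,68) to (426,183). The stripe runs from (345,325) to (405,183), the divider ends are at (537,313), (90,467) and (230,168), and the black notch sides are at (378,160) and (455,190).

Run:
```python
from h import *
T=lambda x,y,z:ray("top",225+x/6-.42,150+y/6-.42,z)
H=T(312,376,.081);print(H)
an=lambda p:(np.degrees(np.arctan2(p[1]-H[1],p[0]-H[0])).round(1),np.linalg.norm((p-H)[:2]).round(4))
dd=lambda a,b:np.degrees(np.arctan2(*(a-b)[1::-1]))
print("pin",an(T(480,68,.049)),an(T(426,183,.049)),dd(T(480,68,.049),T(426,183,.049)))
e=[T(*q,.079) for q in((537,311),(90,465),(230,168))]
print("div",dd(e[0],e[1])+45,[an(x) for x in e])
s=T(345,325,.055),T(405,183,.055);print("stripe",dd(s[1],s[0]),[an(x) for x in s])
# predicted pixels of notch corners & pin corners for candidate angles (crop coords)
def P(r,w,a,z):
    a=np.radians(a);u=proj("top",[H[0]+r*np.cos(a)-w*np.sin(a),H[1]+r*np.sin(a)+w*np.cos(a),z]);return round((u[0]-225+.42)*6),round((u[1]-150+.42)*6)
for a in(-24,-26,-28):
    print(a,"notch L out/in",P(.0945,.01,a,.063),P(.0755,.01,a,.063),"R",P(.0945,-.01,a,.063),P(.0755,-.01,a,.063),"stripe end",P(.075,0,a,.055),"div45",P(.075,0,a-45,.079),"pin out",P(.122,.006,a,.049),P(.122,-.006,a,.049),"pin in",P(.078,.006,a,.049),P(.078,-.006,a,.049))
```

```text
[0.57027629 0.051062   0.081     ]
pin (np.float64(-27.0), np.float64(0.1217)) (np.float64(-28.1), np.float64(0.0785)) -24.969759394729707
div -25.91385111237487 [(np.float64(-73.6), np.float64(0.0735)), (np.float64(111.7), np.float64(0.0743)), (np.float64(21.3), np.float64(0.072))]
stripe -22.69521962100301 [(np.float64(-26.3), np.float64(0.023)), (np.float64(-23.8), np.float64(0.0741))]
-24 notch L out/in (403, 110) (380, 162) R (460, 134) (436, 186) stripe end (407, 181) div45 (535, 292) pin out (446, 52) (479, 66) pin in (393, 170) (427, 184)
-26 notch L out/in (413, 113) (388, 164) R (468, 139) (443, 190) stripe end (414, 184) div45 (538, 300) pin out (458, 57) (491, 72) pin in (401, 173) (434, 188)
-28 notch L out/in (422, 116) (395, 167) R (477, 144) (450, 195) stripe end (421, 188) div45 (541, 307) pin out (470, 62) (502, 78) pin in (409, 176) (441, 192)
```

I'll read the colour profile across the notch numerically, which is quicker than another picture.

Run:
```python
from h import *
im=np.mean([ctrl.camera("top").astype(float) for _ in range(3)],0).astype(np.float32)
H=[.5702,.051];c=ctrl.calibration("top");a=np.radians(-27)
for z in(.063,.049):
  for r in(.083,.088,.092) if z>.05 else (.102,.108,.114):
    ws=np.arange(-20,21,1)
    uv=np.array([proj("top",[H[0]+r*np.cos(a)-w/1e3*np.sin(a),H[1]+r*np.sin(a)+w/1e3*np.cos(a),z],c) for w in ws],np.float32)
    s=cv2.remap(im,uv[None,:,0],uv[None,:,1],cv2.INTER_LINEAR)[0]
    print(z,r);print("  red",[int(q[0]) for q in s]);print("  grn",[int(q[1]) for q in s])
```

```text
0.063 0.083
  red [210, 213, 213, 214, 214, 211, 186, 155, 111, 77, 70, 80, 110, 161, 195, 203, 208, 207, 206, 206, 206, 207, 207, 206, 203, 196, 181, 164, 151, 145, 139, 130, 107, 79, 68, 70, 71, 71, 83, 143, 196]
  grn [208, 211, 211, 212, 212, 209, 184, 154, 111, 78, 70, 73, 79, 86, 92, 94, 95, 95, 95, 95, 95, 95, 93, 99, 120, 145, 156, 159, 151, 148, 142, 132, 109, 80, 68, 70, 70, 70, 82, 142, 195]
0.063 0.088
  red [213, 213, 213, 214, 213, 209, 189, 151, 110, 81, 68, 82, 109, 157, 194, 204, 207, 206, 206, 205, 205, 206, 206, 206, 199, 193, 177, 159, 147, 142, 138, 130, 111, 83, 66, 68, 69, 70, 87, 144, 190]
  grn [211, 211, 211, 212, 211, 207, 187, 150, 109, 82, 69, 72, 77, 85, 92, 94, 95, 94, 95, 95, 94, 93, 91, 92, 126, 159, 162, 157, 148, 144, 141, 132, 113, 83, 65, 68, 69, 70, 86, 142, 189]
0.063 0.092
  red [197, 207, 211, 214, 207, 203, 183, 154, 114, 78, 66, 76, 101, 153, 193, 201, 207, 206, 206, 205, 205, 205, 206, 205, 199, 192, 177, 160, 148, 140, 136, 130, 111, 86, 71, 71, 69, 70, 74, 128, 167]
  grn [196, 206, 209, 212, 205, 202, 181, 153, 113, 79, 67, 70, 74, 82, 9
[... 675 characters left out ...]
 203, 197, 190, 179, 166, 155, 146, 147, 151, 151, 144, 128, 103, 80, 73, 71, 71]
  grn [143, 155, 156, 153, 148, 147, 154, 167, 178, 170, 153, 116, 81, 69, 73, 82, 88, 92, 91, 91, 90, 89, 88, 87, 99, 125, 150, 161, 166, 157, 149, 149, 153, 154, 149, 139, 123, 109, 104, 103, 103]
0.049 0.114
  red [146, 153, 154, 149, 145, 150, 154, 160, 166, 165, 156, 144, 131, 131, 160, 187, 199, 203, 204, 204, 204, 204, 205, 204, 202, 195, 186, 170, 157, 151, 151, 152, 154, 156, 146, 130, 105, 83, 71, 70, 71]
  grn [147, 154, 156, 151, 148, 151, 154, 160, 166, 164, 153, 135, 105, 79, 78, 81, 85, 88, 89, 90, 90, 90, 89, 88, 89, 112, 143, 154, 154, 155, 155, 155, 156, 157, 151, 140, 124, 111, 103, 102, 103]
```

The notch centre is at about +2.7 mm and the pin at about -0.5 mm, so roughly 2° more is needed. I'll go back in, check where the tip entered, then push.

Emit:
send_rows(dr=[[0,0,0],[0,0,0],[0,0,0],[0,0,0],[0,0,0],[0,0,0],[0,0,0],[0,0,0]], xyz=[[-4,-5,0],[-8,-10,0],[-12,-15,0],[-14.5,-18.42,0],[-14.5,-18.42,0],[-14.5,-18.42,4],[-14.5,-18.42,8],[-14.5,-18.42,12]], jaw=[0,0,0,0,0,0,0,0])

```text
time_s: 12.65
eef_pos: [0.6017, 0.0862, 0.0845]
eef_rot: [-0.0, 0.0, 1.0, -0.0]
wrist_force: [-0.2, -0.6, -0.3]
opening: -0.005
grasp_force: 0.0
```

Emit:
send_rows(dr=[[0,0,0],[0,0,0],[0,0,0],[0,0,0],[0,0,0],[0,0,0],[0,0,0],[0,0,0]], xyz=[[0,0,0],[-0.3,-0.3,0],[-0.48,-0.5,0],[-0.55,-0.6,0],[-0.62,-0.67,0],[-0.62,-0.67,0],[-0.62,-0.67,0],[-0.62,-0.67,0]], jaw=[0,0,0,0,0,0,0,0])

```text
time_s: 13.65
eef_pos: [0.6084, 0.08, 0.0856]
eef_rot: [-0.0, -0.0, 1.0, 0.0]
wrist_force: [0.7, 1.1, 0.2]
opening: 0.002
grasp_force: 0.6
```

Emit:
send_rows(dr=[[0,0,0],[0,0,0],[0,0,0],[0,0,0],[0,0,0],[0,0,0],[0,0,0],[0,0,0]], xyz=[[0.5,0.58,0],[0.5,0.58,-4],[0.5,0.58,-8],[0.5,0.58,-12],[5,5,-12],[10,10,-12],[15,15,-12],[15,19,-12]], jaw=[0,0,0,0,0,0,0,0])

```text
time_s: 14.65
eef_pos: [0.4554, 0.2707, 0.2054]
eef_rot: [-0.001, -0.0, 1.0, -0.0]
wrist_force: [1.6, -0.1, 0.1]
opening: 0.0
grasp_force: 0.0
```

```bash
cat > prof.py <<'E'
from h import *
im=np.mean([ctrl.camera("top").astype(float) for _ in range(3)],0).astype(np.float32)
H=[.5702,.051];c=ctrl.calibration("top");a=np.radians(-27)
for z,r in((.063,.085),(.063,.09),(.049,.105)):
    ws=np.arange(-20,21,1)
    uv=np.array([proj("top",[H[0]+r*np.cos(a)-w/1e3*np.sin(a),H[1]+r*np.sin(a)+w/1e3*np.cos(a),z],c) for w in ws],np.float32)
    s=cv2.remap(im,uv[None,:,0],uv[None,:,1],cv2.INTER_LINEAR)[0]
    print(z,r);print("  red",[int(q[0]) for q in s]);print("  grn",[int(q[1]) for q in s])
print(ctrl.get_obs()["eef_pos"])
E
python3 prof.py
```

```text
0.063 0.085
  red [213, 214, 214, 201, 185, 140, 89, 72, 69, 74, 83, 106, 142, 176, 195, 207, 208, 207, 206, 206, 206, 206, 206, 204, 200, 193, 183, 163, 142, 114, 86, 77, 71, 70, 68, 81, 119, 168, 201, 217, 215]
  grn [211, 212, 212, 199, 183, 139, 88, 72, 71, 73, 75, 75, 78, 84, 90, 95, 96, 96, 95, 95, 94, 93, 95, 102, 123, 153, 170, 160, 144, 115, 87, 77, 71, 69, 68, 80, 118, 167, 200, 216, 213]
0.063 0.09
  red [215, 216, 217, 206, 188, 146, 94, 65, 68, 72, 81, 99, 138, 176, 193, 207, 207, 206, 205, 205, 205, 205, 205, 204, 200, 193, 183, 162, 142, 117, 91, 77, 72, 70, 68, 75, 120, 178, 205, 218, 219]
  grn [213, 214, 215, 203, 186, 145, 93, 66, 70, 71, 70, 69, 74, 81, 88, 94, 95, 94, 94, 94, 93, 92, 93, 102, 120, 149, 170, 159, 142, 118, 92, 78, 72, 69, 67, 74, 118, 177, 203, 216, 216]
0.049 0.105
  red [142, 150, 155, 149, 142, 144, 153, 167, 180, 181, 164, 147, 132, 129, 161, 190, 201, 205, 205, 205, 204, 204, 204, 204, 203, 198, 191, 181, 169, 159, 152, 148, 152, 155, 145, 129, 106, 83, 71, 71, 72]
  grn [144, 152, 157, 151, 144, 145, 152, 164, 177, 178, 161, 141, 103, 71, 75, 83, 88, 91, 92, 92, 92, 91, 90, 91, 95, 121, 151, 165, 165, 160, 153, 150, 154, 156, 150, 140, 125, 111, 103, 103, 103]
[0.45703263 0.27188621 0.20575759]
```

The notch is now within about 1 mm of the pin's centre line, against 4 mm of play, which is good enough. Next I go over the hub.

Emit:
send_rows(dr=[[0,0,0],[0,0,0],[0,0,0],[0,0,0],[0,0,0],[0,0,0],[0,0,0],[0,0,0]], xyz=[[-3,-5,0],[-6,-10,0],[-9,-16,0],[-11.3,-22.1,0],[-11.3,-22.1,0],[-11.3,-22.1,4],[-11.3,-22.1,8],[-11.3,-22.1,9.5]], jaw=[0,0,0,0,0,0,0,0])

```text
time_s: 15.8
eef_pos: [0.5693, 0.049, 0.108]
eef_rot: [-0.003, -0.0, 1.0, 0.0]
wrist_force: [-0.1, -0.2, -0.2]
opening: 0.001
grasp_force: 0.0
```

Emit:
send_rows(dr=[[0,0,0],[0,0,0],[0,0,0],[0,0,0],[0,0,0],[0,0,0],[0,0,0],[0,0,0]], xyz=[[0,0,0],[0,0,0],[0,0,0.2],[0,0,0.4],[0,0,0.6],[0,0,0.8],[0,0,1.0],[0,0,1.0]], jaw=[0,0,0,0,0,0,0,0])

```text
time_s: 16.8
eef_pos: [0.5714, 0.0489, 0.1005]
eef_rot: [-0.0, -0.0, 1.0, 0.0]
wrist_force: [0.3, 0.8, -0.1]
opening: -0.0
grasp_force: 0.0
```

Emit:
send_rows(dr=[[0,0,0],[0,0,0],[0,0,0],[0,0,0],[0,0,0],[0,0,0],[0,0,0],[0,0,0]], xyz=[[0,0.1,0.05],[0,0.1,0.1],[0,0.1,0.15],[0,0.1,0.2],[0,0.1,0.25],[0,0.1,0.3],[0,0.1,0.35],[0,0.1,0.4]], jaw=[0,0,0,0,0,0,0,0])

```text
time_s: 17.8
eef_pos: [0.5717, 0.05, 0.0975]
eef_rot: [0.0, -0.0, 1.0, 0.0]
wrist_force: [-2.2, 1.4, 5.0]
opening: 0.0
grasp_force: 2.8
```

Emit:
send_rows(dr=[[0,0,0],[0,0,0],[0,0,0],[0,0,0],[0,0,0],[0,0,0],[0,0,0],[0,0,0]], xyz=[[0,0,0.05],[0,0,0.1],[0,0,0.15],[0,0,0.2],[0,0,0.25],[0,0,0.3],[0,0,0.35],[0,0,0.4]], jaw=[0,0,0,0,0,0,0,0])

```text
time_s: 18.8
eef_pos: [0.5717, 0.05, 0.0934]
eef_rot: [0.0, -0.0, 1.0, 0.0]
wrist_force: [-2.9, 0.7, 5.3]
opening: 0.001
grasp_force: 2.8
```

It slides at about 5 N and has passed the pin's height. I'll keep going in small steps to the hard stop.

Emit:
send_rows(dr=[[0,0,0],[0,0,0],[0,0,0],[0,0,0],[0,0,0],[0,0,0],[0,0,0],[0,0,0]], xyz=[[0,0,0.05],[0,0,0.1],[0,0,0.15],[0,0,0.2],[0,0,0.25],[0,0,0.28],[0,0,0.3],[0,0,0.3]], jaw=[0,0,0,0,0,0,0,0])

```text
time_s: 19.8
eef_pos: [0.5717, 0.05, 0.0904]
eef_rot: [0.0, -0.0, 1.0, 0.0]
wrist_force: [-2.0, 1.1, 5.5]
opening: 0.003
grasp_force: 2.6
```

Emit:
send_rows(dr=[[0,0,0],[0,0,0],[0,0,0],[0,0,0],[0,0,0],[0,0,0],[0,0,0],[0,0,0]], xyz=[[0,0,0.02],[0,0,0.04],[0,0,0.06],[0,0,0.08],[0,0,0.08],[0,0,0.08],[0,0,0.08],[0,0,0.08]], jaw=[0,0,0,0,0,0,0,0])

```text
time_s: 20.8
eef_pos: [0.5718, 0.05, 0.09]
eef_rot: [0.0, -0.0, 1.0, -0.0]
wrist_force: [-4.2, 0.7, 8.7]
opening: 0.002
grasp_force: 4.3
```

Emit:
send_rows(dr=[[0,0,0],[0,0,0],[0,0,0],[0,0,0],[0,0,0],[0,0,0],[0,0,0],[0,0,0]], xyz=[[0,0,0.02],[0,0,0.04],[0,0,0.05],[0,0,0.06],[0,0,0.06],[0,0,0.06],[0,0,0.06],[0,0,0.06]], jaw=[0,0,0,0,0,0,0,0])

```text
time_s: 21.8
eef_pos: [0.5718, 0.05, 0.09]
eef_rot: [0.0, -0.0, 1.0, -0.0]
wrist_force: [-6.4, 1.7, 13.3]
opening: 0.001
grasp_force: 6.5
```

It's home: no movement at 13 N, after 10 mm of travel. Now I lift straight off and move away.

Emit:
send_rows(dr=[[0,0,0],[0,0,0],[0,0,0],[0,0,0],[0,0,0],[0,0,0],[0,0,0],[0,0,0]], xyz=[[0,0,-0.15],[0,0,-0.5],[0,0,-2],[0,0,-6],[0,0,-11],[4,5,-12],[8,10,-12],[12,15,-12]], jaw=[0,0,0,0,0,0,0,0])

```text
time_s: 22.8
eef_pos: [0.4541, 0.1968, 0.2097]
eef_rot: [0.001, 0.0, 1.0, 0.0]
wrist_force: [1.7, 0.5, 0.4]
opening: 0.001
grasp_force: 0.0
```

Emit:
send_rows(dr=[[0,0,0],[0,0,0],[0,0,0],[0,0,0],[0,0,0],[0,0,0],[0,0,0],[0,0,0]], xyz=[[0,5,0],[0,8,0],[0,8,0],[0,8,0],[0,8,0],[0,8,0],[0,8,0],[0,8,0]], jaw=[0,0,0,0,0,0,0,0])

```text
time_s: 23.8
eef_pos: [0.455, 0.2754, 0.2084]
eef_rot: [-0.0, 0.0, 1.0, -0.0]
wrist_force: [-0.4, 0.4, -0.4]
opening: -0.003
grasp_force: 0.0
```

Run:
```python
from h import *
a=ctrl.camera("top")[120:310,200:390,::-1];b=ctrl.camera("scene")[170:320,190:340,::-1]
r=lambda x:cv2.resize(x,(400,400),interpolation=cv2.INTER_CUBIC)
cv2.imwrite("pics/end.png",np.hstack([r(a),r(b)]))
```

```text
(no output)
```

View pics/end.png

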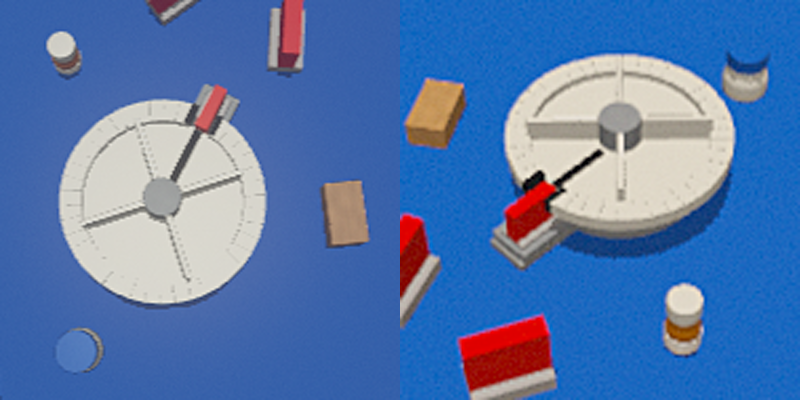

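The carousel is down, with the pin in the notch at (210,110) in the top panel and (530,205) in the scene panel. The vial, pot and carton haven't moved, so I'm handing in.

```bash
python3 -c "
from bench import ctrl
print(ctrl.hand_in())"
```

```text
the job is handed in; nothing more can be done
None
```

The carousel was pushed round until its notch lay over the red pin, then pressed 10 mm down to its hard stop with about 13 N at most. The hand is clear, the pin, vial, pot and carton still stand in place, and the job is handed in; no verdict came back.

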